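# Fit the lamp module in the microscope light source

## Task

Take the lamp module with the two side pins out of its stand and fit it in the bayonet socket on top of the microscope's light source: let the pins find their slots, push it in against the spring, twist it clockwise as far as it goes, and let it rise into its notch so that it stays locked upright when you let go. Feel your way and do not force it, and leave the other things on the bench where they are.

Things in the scene. Friction and masses are not known exactly. Their poses are not given: they have to be found in the camera images.
- module: Lamp module of plain metal, about 0.16 kg, upright in a hole of the stand. Origin: centre of its underside; z up its axis; x along its two pins. Sizes in mm, heights from the underside: round barrel radius 17, height 0 to 40 (lowest 4 taper to radius 14.5); flange radius 27, height 40 to 45; flat-sided grip block on top, height 45 to 82. The same turned half round.
- grip (a point): Place to pinch the module: on its axis, 66 mm above its underside, 21 mm above the flange. The block is 44 mm along the module's x and 24 mm along y: pinch it across y.
- pin_end (a point): Outer end of one of the module's two side pins, at module x = 24, y = 0, 12 mm above its underside. The pins are 6 mm square bars along the module's x, sticking out to radius 24 mm on both sides.
- stand: Fixed grey stand, 180 x 90 x 16 mm (x, y, z), origin under its centre. Two holes 8 mm deep: the module's, 36.5 across, at x = -45 and the objective's at x = +45.
- house: Microscope light source: a fixed white box 170 x 150 x 75 mm (x, y, z), origin under its centre. On its top centre stands an upright steel bayonet collar, bore radius 18.5, outer radius 27, height 35. Contact force between the module and all this (all contacts added up) must stay under 50 N.
- socket (a point): On the collar's axis at rim height, 110 mm above the house's origin; axes as the house's. Two opposite entry slots 8 mm wide open at the rim, turned 0.15 to 1.05 rad anticlockwise (from above) off the house's +x and -x; the angle is not measured: see it or feel for it. Pins clear a slot's sides by 0.045 rad. Pins resting on the rim: underside 9 mm below it, nose already in the bore.
- channel (a point): On the axis at the slots' floor, 22 mm below the rim. There each slot turns clockwise (from above) into a channel 8 mm high, ending in a notch 8 mm wide, its middle 1.13 rad on from the slot's middle, 5 mm higher, then a solid wall. The pins pass along the channel with the underside 29 to 31 mm below the rim (31: pins on the floor); locked in the notch it is 24 mm below.
- spring_rest (a point): Fixed point on the axis, 18 mm below the rim: where the top of the round spring plate in the bore rests when free. Pressed down, it pushes the module's underside up with 4 N at first and 0.6 N more per mm: about 12 N with the pins on the channel floor.
- oil: small amber bottle, radius 16, height 70 (bystander)
- dish: shallow glass dish, radius 40, height 15 (bystander)
- mouse: black round computer mouse, radius 31, height 30 (bystander)
- driver: screwdriver, 150 long (bystander)
- jar: glass jar, radius 30, height 80 (bystander)
- cup: white plastic cup, radius 35, height 80 (bystander)
- objective: microscope objective standing in the stand's other hole, radius 15.5, height 42 (bystander)
Things that resemble listed ones, but are neither listed nor needed, are in the scene too. Leave any blue or purple look-alike of the module alone.

How it is judged:
By the outcome, as a careful person would: the job done as asked, in the order asked, and still so for the second after the job is handed in, with the robot touching nothing.
It also fails if it takes over 72 s, if anything falls off the work surface, if the arm or the gripper's body presses on something with over 40 N, if the wrist force passes 120 N, or if a joint passes its speed limit or range.

## Robot

A 6-joint arm with a two-finger parallel gripper is mounted at the origin on the work surface. World frame = base frame: x ahead of the robot, y to its left, z up, the work surface at z = 0. Lengths are in m, angles in rad, forces in N, time in s.
With the tool pointing down it reaches from about 0.375 to 0.975 m from the base axis. Payload 3.8 kg.
Tool frame: the origin (TCP) lies between the finger pads; the fingertips stand 22 mm ahead of it and the grasp point (between the pads) lies 3 mm ahead of it; z points along the fingers, y is the line along which they close (so a half turn about z gives the same grasp; the last joint's range is limited). The gripper opens to 85 mm and grips with 20 to 120 N. Pads are 22 mm wide; open, the fingers measure 114 mm over their backs; the gripper's body (76 mm by 85 mm) begins 54 mm behind the grasp point. The pads swing forward as they close: fully open they stand 13 mm farther back than shut.
Start: joints at [-1.318, 0.264, 1.604, -0, 1.274, -0.037], TCP at [0.193, -0.647, 0.253] pointing down, gripper open.
Joint ranges: [-2.63, 2.63], [-0.94, 2.18], [0.31, 2.57], [-1.31, 4.45], [0, 2.66], [-2.55, 2.55]. Speed limits (rad/s): [2.57, 2.57, 3.14, 3.14, 3.14, 3.14].

## Interface

Orientations are given as a rotation vector (axis times angle).
In Python, from bench import bot gives the robot as it stands.
- The arm moves only by the tool servo_tool, never from a script. Its argument "targets" is a list of rows, each an object of numbers: "claw": the finger opening in mm, from 0 to 85.4; "dx", "dy", "dz": the shift along the tool's x, y, z in mm; "wx", "wy", "wz": the turn, a rotation vector about the tool's x, y, z in degrees. A call has 1 to 12 rows; each row is the pose to reach, as a shift and turn from the pose commanded when the call began, along the tool's axes at that moment; what a row does not reach only later rows make up. A row lasts 1/12 s, in which the tool goes at most 41.7 mm and 7.16 degrees, less where a joint would pass 70% of its speed; a pose out of reach is approached as far as the arm can. A call with a gripper value outside its range is refused whole. The fingers move at their own pace and stop on an object; "newtons" is the grip in N (left out, the last holds). Time passes only in rows, so rows that repeat a pose let the fingers close. It gives the time, the measured TCP pose, the force, the opening and the grip force at its end, in the units of the state.
- bot.sense(): the state, without advancing time (a new reading comes with each control period).
- bot.camera(name): name is "scene" or "top" or "wrist"; returns the picture (384x512x3 uint8, red, green, blue); there is no depth.
- bot.camera_params(name): a dict with "fx", "fy", "cx", "cy" (pixels), "R" (3x3) and "t" (3): a world point X has camera coordinates R X + t. Camera axes: x right, y down, z forward; pixel columns grow to the right and rows downward; lengths in m; the calibration is good to about 2 mm. A picture is of the moment at which its call begins: read the wrist's pose just before it. camera_params takes no time and is no camera call; for the wrist camera it gives the pose at the moment of the call.
- bot.close_job(): hands the job in; it is judged then, once.
Trained networks look in the newest picture that a camera, given by its name, has taken for a name from the list of things; names that differ only in an ending like _2 or _b are one class to them, and where a whole thing is asked for, a point or a joint stands for the part that bears it (a point fixed in the world has none). Each returns a list of dicts, best first, with "score" (0 to 1); they miss things now and then, are a little off and sometimes report something else, mostly with a low value. They report only what shows in the picture. A call takes as long as a camera call. They do not tell look-alikes from the thing itself.
- bot.boxes_of(target, camera): "position" ([x, y, z] in m, in world coordinates, good to about 4 mm: the middle of the surface that is visible of it).
- bot.masks_of(target, camera): "region" (384x512 bool, what is visible of it).
- bot.mark_of(target, camera): "position" ([x, y, z] in m, in world coordinates, good to about 4 mm: a listed point, or the origin of a listed thing).
The state is a dict: "t": time; "joint_pos": joint angles; "joint_velocities": joint speeds; "joint_efforts": joint torques, N m; "position": TCP position; "orientation": TCP orientation; "contact_force": force on the tool from outside, world axes, zero at the start; "torque": the same for the moment, N m; "grip_width": finger opening in m; "grip_force": force on a finger pad.
Only numpy, scipy, OpenCV 4.12 (cv2) and the standard library are available. Lean on these libraries where they do the work, as an engineer would, in place of code of your own. Each camera call takes 0.05 s, during which the arm holds its last target. There are 200 camera calls.

## Working session

There is one attempt and no reset: what is moved stays moved. The work goes in short steps, Python scripts to look and compute and a tool call to move; the robot and the scene stay as the last step left them, time stands still between calls to the robot, and variables do not carry over. Pictures are saved under pics/ and viewed, at most 10 in all, crops included, and the job is handed in when it is done.

Besides the shell and the picture viewer there is one more tool, called after "Call:" as name(argument=value, ...) on one line, values as JSON. servo_tool: Moves the arm, as the interface text tells. Its arguments: {"type":"object","properties":{"targets":{"type":"array","items":{"type":"object","properties":{"claw":{"type":"number"},"dx":{"type":"number"},"dy":{"type":"number"},"dz":{"type":"number"},"wx":{"type":"number"},"wy":{"type":"number"},"wz":{"type":"number"}}}},"newtons":{"type":"number"}},"required":["targets"]}

```bash
ls; mkdir -p pics
cat > h.py <<'E'
import numpy as np, cv2
from scipy.spatial.transform import Rotation as Ro
from bench import bot
def save(im,n,crop=None,s=1):
    if crop: im=im[crop[1]:crop[3],crop[0]:crop[2]]
    im=cv2.resize(im,None,fx=s,fy=s,interpolation=cv2.INTER_CUBIC)
    cv2.imwrite('pics/'+n+'.png',im[...,::-1])
def px2w(P,u,v,z):
    d=P['R'].T@np.array([(u-P['cx'])/P['fx'],(v-P['cy'])/P['fy'],1]); o=-P['R'].T@P['t']
    return o+d*(z-o[2])/d[2]
def w2px(P,X):
    c=np.asarray(P['R'])@X+P['t']; return P['fx']*c[0]/c[2]+P['cx'],P['fy']*c[1]/c[2]+P['cy']
def params(n):
    P=bot.camera_params(n); P['R']=np.array(P['R']);P['t']=np.array(P['t']);return P
E
python3 - <<'E'
from h import *
np.set_printoptions(precision=4,suppress=True)
a=bot.camera('top');b=bot.camera('scene')
save(np.hstack([a,b]),'a',None,0.78)
for c in('top','scene'):
    for n in('module','grip','stand','house','socket','objective','pin_end'):
        print(c,n,[(np.round(r['position'],4).tolist(),round(r['score'],2)) for r in bot.mark_of(n,c)[:3]])
P=params('top');print(P)
E
```

```text
pics
top module [([0.5379, 0.0815, 0.0024], 0.82), ([0.4131, 0.1785, 0.0002], 0.68), ([0.5337, 0.2345, 0.0096], 0.5)]
top grip [([0.3986, 0.2725, 0.0633], 0.82), ([0.5301, 0.2322, 0.0766], 0.68), ([0.5332, 0.083, 0.0652], 0.6)]
top stand [([0.5773, 0.2187, 0.0017], 0.97)]
top house [([0.5063, -0.1817, 0.0003], 0.87)]
top socket [([0.5126, -0.1849, 0.1132], 0.84)]
top objective [([0.6138, 0.2017, 0.0083], 0.44), ([0.482, 0.4379, -0.001], 0.4)]
top pin_end [([0.4147, 0.2476, 0.0118], 0.88), ([0.4048, 0.1643, 0.0126], 0.74), ([0.5325, 0.2369, 0.0736], 0.65)]
scene module [([0.4206, 0.1827, 0.0008], 0.95), ([0.4005, 0.269, 0.0008], 0.84), ([0.534, 0.2382, 0.0071], 0.73)]
scene grip [([0.4009, 0.2688, 0.0655], 0.88), ([0.4137, 0.1805, 0.0636], 0.84), ([0.5368, 0.2327, 0.0752], 0.81)]
scene stand [([0.5708, 0.2203, 0.0012], 0.84)]
scene house [([0.5056, -0.1825, -0.001], 0.58), ([0.4815, 0.4387, -0.0013], 0.49), ([0.6222, 0.2026, 0.0034], 0.27)]
scene socket [([0.5058, -0.1841, 0.1114], 0.79)]
scene objective [([0.6231, 0.205, 0.0079], 0.67)]
scene pin_end [([0.4032, 0.1593, 0.0117], 0.89), ([0.5567, 0.2369, 0.0209], 0.8), ([0.5477, 0.1029, 0.0107], 0.65)]
{'fx': 381.86021805664086, 'fy': 381.86021805664086, 'cx': 248.34912842791417, 'cy': 191.06245890358989, 'R': array([[-0.0005, -0.9997, -0.0263],
       [-0.9847,  0.0051, -0.1741],
       [ 0.1742,  0.0258, -0.9844]]), 't': array([0.0096, 0.5792, 1.033 ])}
```

View pics/a.png

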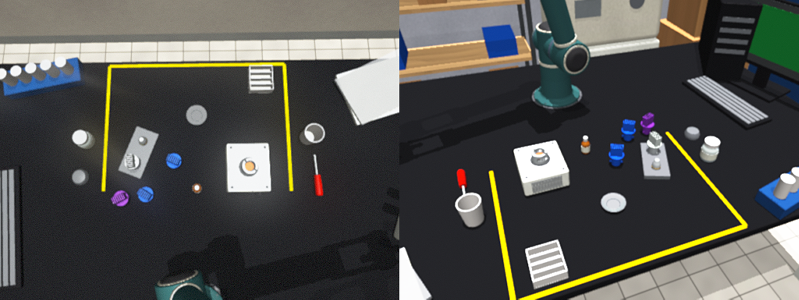

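The picture shows the metal module in the stand's left hole (top view, about (132,160)). The blue and purple look-alikes stand around it, and the house with its collar is at (248,167). I'll look at the collar from close by first, then the module.

```bash
cat >> h.py <<'E'
def state():
    s=bot.sense(); return s,np.array(s['position']),Ro.from_rotvec(s['orientation'])
def togo(p,R=None):
    "tool-axis shift mm and turn deg to reach TCP p with rotation R"
    s,q,Q=state(); R=R or Q
    return np.round(Q.inv().apply(np.asarray(p)-q)*1e3,1),np.round((Q.inv()*R).as_rotvec(degrees=True),2)
def down(yaw):
    "tool z down, tool y at world angle yaw"
    y=np.array([np.cos(yaw),np.sin(yaw),0]);z=np.array([0,0,-1.]);return Ro.from_matrix(np.c_[np.cross(y,z),y,z])
E
python3 - <<'E'
from h import *
np.set_printoptions(precision=4,suppress=True)
s,p,R=state();print(s['t'],p,R.as_matrix(),s['contact_force'],s['grip_width'])
P=params('wrist');c=-P['R'].T@P['t'];print('cam in tool',R.inv().apply(c-p),'\n',P['R']@R.as_matrix(),P['fx'],P['cx'],P['cy'])
a=bot.camera('top')
save(a,'b1',(130,150,360,270),3)
print(togo([0.507,-0.184,0.30],down(0)),togo([0.507,-0.184,0.30],down(np.pi/2)))
E
```

```text
0.8 [ 0.1929 -0.6469  0.2533] [[ 0.9583  0.2858  0.    ]
 [ 0.2858 -0.9583 -0.0001]
 [-0.      0.0001 -1.    ]] [ 0.3734 -0.6421 -0.1372] 0.08563883708009182
cam in tool [ 0.0794  0.0006 -0.1204] 
 [[-0.0004  1.     -0.0012]
 [-0.9508 -0.0008 -0.3097]
 [-0.3097  0.0011  0.9508]] 295.6468782900496 257.74674903254567 191.22441239212193
(array([ 433.3, -353.8,  -46.7]), array([ -0.  ,  -0.  , -73.39])) (array([ 433.3, -353.8,  -46.7]), array([  -0.  ,   -0.  , -163.39]))
```

View pics/b1.png

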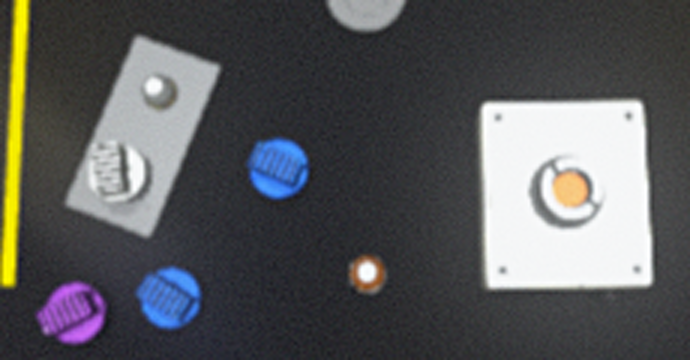

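Call:
servo_tool(targets=[{"dx":433,"dy":-354,"dz":0},{"dx":433,"dy":-354,"dz":0},{"dx":433,"dy":-354,"dz":0},{"dx":433,"dy":-354,"dz":0},{"dx":433,"dy":-354,"dz":0},{"dx":433,"dy":-354,"dz":0},{"dx":433,"dy":-354,"dz":0},{"dx":433,"dy":-354,"dz":0},{"dx":433,"dy":-354,"dz":0},{"dx":433,"dy":-354,"dz":0},{"dx":433,"dy":-354,"dz":0},{"dx":433,"dy":-354,"dz":0}])

```text
invalid input
```

Call:
servo_tool(targets=[{"dx":55,"dy":-45,"dz":43},{"dx":55,"dy":-45,"dz":43},{"dx":55,"dy":-45,"dz":43},{"dx":55,"dy":-45,"dz":43}])

```text
invalid input
```

Call:
servo_tool(targets=[{"claw":85,"dx":40,"dy":-32,"dz":0,"wx":0,"wy":0,"wz":0}], newtons=40)

```text
t: 0.93
position: [0.2135, -0.6168, 0.2529]
orientation: [3.106, 0.446, -0.004]
contact_force: [1.6, -0.6, 0.7]
grip_width: 0.085
grip_force: 0.0
```

Call:
servo_tool(targets=[{"claw":85,"dx":400,"dy":-327,"dz":43,"wx":0,"wy":0,"wz":0},{"claw":85,"dx":400,"dy":-327,"dz":43,"wx":0,"wy":0,"wz":0},{"claw":85,"dx":400,"dy":-327,"dz":43,"wx":0,"wy":0,"wz":0},{"claw":85,"dx":400,"dy":-327,"dz":43,"wx":0,"wy":0,"wz":0},{"claw":85,"dx":400,"dy":-327,"dz":43,"wx":0,"wy":0,"wz":0},{"claw":85,"dx":400,"dy":-327,"dz":43,"wx":0,"wy":0,"wz":0},{"claw":85,"dx":400,"dy":-327,"dz":43,"wx":0,"wy":0,"wz":0},{"claw":85,"dx":400,"dy":-327,"dz":43,"wx":0,"wy":0,"wz":0},{"claw":85,"dx":400,"dy":-327,"dz":43,"wx":0,"wy":0,"wz":0},{"claw":85,"dx":400,"dy":-327,"dz":43,"wx":0,"wy":0,"wz":0},{"claw":85,"dx":400,"dy":-327,"dz":43,"wx":0,"wy":0,"wz":0},{"claw":85,"dx":400,"dy":-327,"dz":43,"wx":0,"wy":0,"wz":0}], newtons=40)

```text
t: 1.93
position: [0.4971, -0.1983, 0.2121]
orientation: [3.108, 0.453, 0.001]
contact_force: [0.1, -0.2, 1.3]
grip_width: 0.0847
grip_force: 0.0
```

Run:
```python
from h import *
s,p,R=state();print(s['t'],p,s['joint_pos'])
P=params('wrist');a=bot.camera('wrist')
m=bot.mark_of('socket','wrist');print(m[:2])
print([w2px(P,np.array([.507,-.184,.11]))])
save(a,'w1',None,1.5)
```

```text
1.9333 [ 0.49706122 -0.19832591  0.21209647] [-4.26141253e-01  2.93305513e-02  1.94916685e+00 -7.96273501e-05
  1.16206179e+00  8.54957939e-01]
[{'position': [0.5088, -0.1868, 0.1151], 'score': 0.69}]
[(np.float64(242.66737233857782), np.float64(183.3064975332572))]
```

View pics/w1.png

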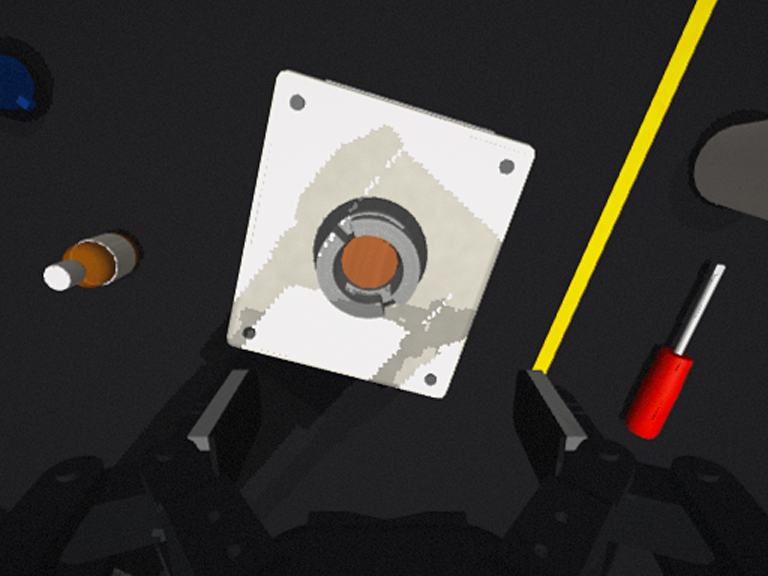

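The collar's rim is a grey ring around (368,258) in this 1.5x picture, and dark slots seem to show near (340,232) and (383,305). I'll zoom in to measure them.

Run:
```python
from h import *
P=params('wrist');a=bot.camera('wrist')
np.save('w.npy',a)
# rectify rim plane z=.110: 0.2mm/px, world: up=+x, right=-y
X=np.array([[.507+.045,-.184+.045],[.507+.045,-.184-.045],[.507-.045,-.184-.045],[.507-.045,-.184+.045]])
src=np.float32([w2px(P,np.r_[x,.11]) for x in X]);dst=np.float32([[0,0],[540,0],[540,540],[0,540]])
M=cv2.getPerspectiveTransform(src,dst)
r=cv2.warpPerspective(a,M,(540,540),flags=cv2.INTER_CUBIC)
for k in range(0,541,60): cv2.line(r,(k,0),(k,8),(255,0,0),1);cv2.line(r,(0,k),(8,k),(255,0,0),1)
save(r,'w2')
```

```text
(no output)
```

View pics/w2.png

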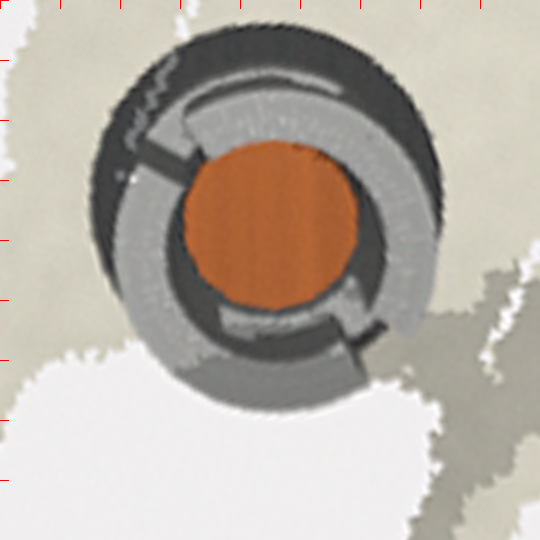

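The rectified view (up = +x, right = -y, 6 px/mm) puts the rim centre at (275,250) and the slots near (157,140) and (388,358). That makes the slot yaw about 46°. Next is the module.

Call:
servo_tool(targets=[{"claw":85,"dx":148,"dy":-408,"dz":-20,"wx":0,"wy":0,"wz":0},{"claw":85,"dx":148,"dy":-408,"dz":-20,"wx":0,"wy":0,"wz":0},{"claw":85,"dx":148,"dy":-408,"dz":-20,"wx":0,"wy":0,"wz":0},{"claw":85,"dx":148,"dy":-408,"dz":-20,"wx":0,"wy":0,"wz":0},{"claw":85,"dx":148,"dy":-408,"dz":-20,"wx":0,"wy":0,"wz":0},{"claw":85,"dx":148,"dy":-408,"dz":-20,"wx":0,"wy":0,"wz":0},{"claw":85,"dx":148,"dy":-408,"dz":-20,"wx":0,"wy":0,"wz":0},{"claw":85,"dx":148,"dy":-408,"dz":-20,"wx":0,"wy":0,"wz":0},{"claw":85,"dx":148,"dy":-408,"dz":-20,"wx":0,"wy":0,"wz":0},{"claw":85,"dx":148,"dy":-408,"dz":-20,"wx":0,"wy":0,"wz":0},{"claw":85,"dx":148,"dy":-408,"dz":-20,"wx":0,"wy":0,"wz":0},{"claw":85,"dx":148,"dy":-408,"dz":-20,"wx":0,"wy":0,"wz":0}], newtons=40)

```text
t: 3.08
position: [0.5222, 0.2357, 0.2325]
orientation: [-3.107, -0.458, -0.003]
contact_force: [-0.7, -0.6, 0.6]
grip_width: 0.0847
grip_force: 0.0
```

```bash
cat >> h.py <<'E'
def rect(a,P,c,z,h=.045,n=540):
    "rectify plane z about c: up=+x right=-y"
    X=[[c[0]+h,c[1]+h],[c[0]+h,c[1]-h],[c[0]-h,c[1]-h],[c[0]-h,c[1]+h]]
    M=cv2.getPerspectiveTransform(np.float32([w2px(P,np.r_[x,z]) for x in X]),np.float32([[0,0],[n,0],[n,n],[0,n]]))
    return cv2.warpPerspective(a,M,(n,n),flags=cv2.INTER_CUBIC)
E
python3 - <<'E'
from h import *
s,p,R=state();print(s['t'],p,s['joint_pos'])
P=params('wrist');a=bot.camera('wrist')
for n in('module','grip'):print(n,[(np.round(r['position'],4),round(r['score'],2)) for r in bot.mark_of(n,'wrist')[:3]])
r=rect(a,P,(.5335,.235),.090,.045,400)
w=cv2.imread('pics/w2.png')[...,::-1]
pol=cv2.warpPolar(np.ascontiguousarray(w),(200,1440),(275.5,250),200,cv2.INTER_CUBIC)  # 4 rows/deg, angle cw from right
pol=np.rot90(pol)  # width=angle
u=np.hstack([pol[20:110,100:300] ,pol[20:110,820:1020]])
u=cv2.resize(u,(800,180))
v=cv2.resize(rect(a,P,(.5335,.235),.053,.045,400),(400,400))
save(np.vstack([u,np.hstack([r,v])]),'m1')
E
```

```text
3.0833 [0.52217962 0.23566672 0.23246368] [3.80011647e-01 8.50316040e-02 1.85147386e+00 8.60604160e-04
 1.20323544e+00 1.65800786e+00]
module [(array([ 4.028e-01,  2.703e-01, -4.000e-04]), 0.95), (array([0.5342, 0.2326, 0.0054]), 0.82), (array([4.157e-01, 1.828e-01, 1.000e-04]), 0.63)]
grip [(array([0.53  , 0.2377, 0.0735]), 0.85), (array([0.5376, 0.0837, 0.0683]), 0.84), (array([0.4175, 0.1798, 0.0661]), 0.81)]
```

View pics/m1.png

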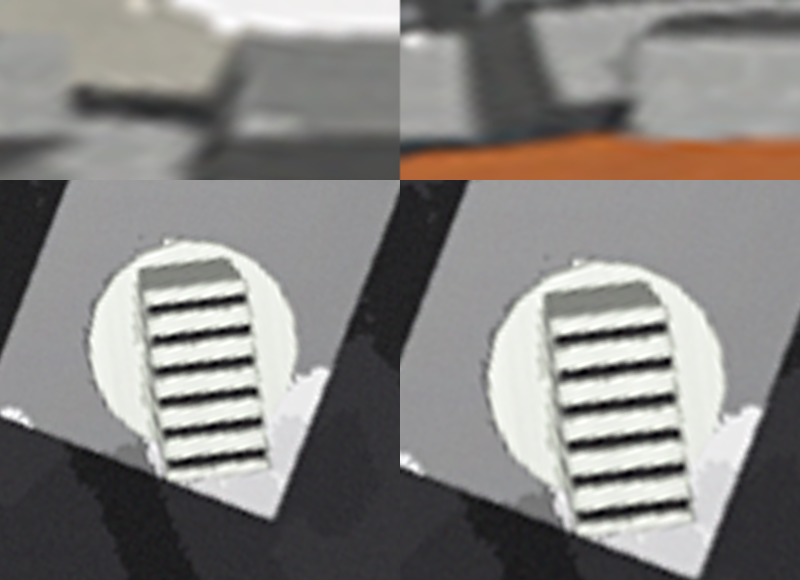

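The polar strips put the slot middle at 44.15° in the image for both slots, so the slot yaw is 45.9°. Their width of about 20° fits 8 mm. The module's top centre is at (206,201) in the lower left panel, so it stands near (0.5333, 0.2336) with x yaw about 6.7°.

Run:
```python
from h import *
print(togo([.5333,.2336,.150],down(np.radians(-83.3))),togo([.5333,.2336,.078],down(np.radians(-83.3))))
```

```text
(array([11.8,  1.3, 81.7]), array([0.06, 0.03, 9.86])) (array([ 11.9,   1.2, 153.7]), array([0.06, 0.03, 9.86]))
```

Call:
servo_tool(targets=[{"claw":50,"dx":12,"dy":1,"dz":35,"wx":0,"wy":0,"wz":5},{"claw":50,"dx":12,"dy":1,"dz":70,"wx":0,"wy":0,"wz":10},{"claw":50,"dx":12,"dy":1,"dz":90,"wx":0,"wy":0,"wz":10},{"claw":50,"dx":12,"dy":1,"dz":110,"wx":0,"wy":0,"wz":10},{"claw":50,"dx":12,"dy":1,"dz":125,"wx":0,"wy":0,"wz":10},{"claw":50,"dx":12,"dy":1,"dz":140,"wx":0,"wy":0,"wz":10},{"claw":50,"dx":12,"dy":1,"dz":148,"wx":0,"wy":0,"wz":10},{"claw":50,"dx":12,"dy":1,"dz":154,"wx":0,"wy":0,"wz":10},{"claw":50,"dx":12,"dy":1,"dz":154,"wx":0,"wy":0,"wz":10},{"claw":50,"dx":12,"dy":1,"dz":154,"wx":0,"wy":0,"wz":10}], newtons=30)

```text
t: 4.07
position: [0.5336, 0.2349, 0.0783]
orientation: [-3.136, -0.179, -0.001]
contact_force: [-0.1, 0.4, -0.4]
grip_width: 0.05
grip_force: 0.0
```

Run:
```python
from h import *
s,p,R=state();print(s['t'],p,s['joint_pos'],R.as_matrix()[:,1])
P=params('wrist');a=bot.camera('wrist')
save(a,'m2',(60,150,460,384),1.5)
```

```text
4.0667 [0.5336313  0.23488029 0.0782516 ] [ 3.71980264e-01  2.60013728e-01  1.95826715e+00 -1.44256995e-04
  9.22958592e-01  1.82862766e+00] [ 1.13987665e-01 -9.93482165e-01  2.12019345e-05]
```

View pics/m2.png

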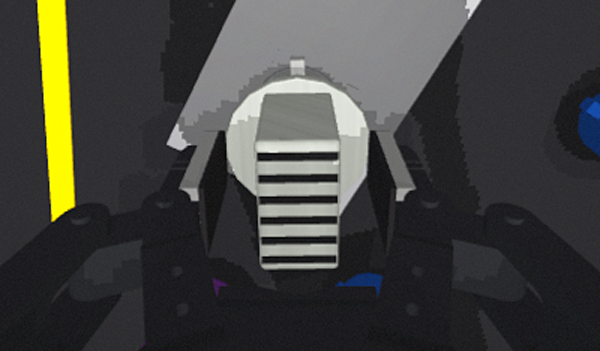

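The block sits square and centred between the pads (crop x 298, pads at 203 and 392), and one pin shows at (297,65). I'll close the fingers and lift a little.

Call:
servo_tool(targets=[{"claw":15,"dx":0,"dy":0,"dz":0,"wx":0,"wy":0,"wz":0},{"claw":15,"dx":0,"dy":0,"dz":0,"wx":0,"wy":0,"wz":0},{"claw":15,"dx":0,"dy":0,"dz":0,"wx":0,"wy":0,"wz":0},{"claw":15,"dx":0,"dy":0,"dz":0,"wx":0,"wy":0,"wz":0},{"claw":15,"dx":0,"dy":0,"dz":0,"wx":0,"wy":0,"wz":0},{"claw":15,"dx":0,"dy":0,"dz":0,"wx":0,"wy":0,"wz":0},{"claw":15,"dx":0,"dy":0,"dz":0,"wx":0,"wy":0,"wz":0}], newtons=50)

```text
t: 4.7
position: [0.5341, 0.236, 0.079]
orientation: [-3.136, -0.181, -0.003]
contact_force: [-0.1, -0.9, 5.7]
grip_width: 0.0232
grip_force: 49.6
```

Call:
servo_tool(targets=[{"claw":15,"dx":0,"dy":0,"dz":-4,"wx":0,"wy":0,"wz":0},{"claw":15,"dx":0,"dy":0,"dz":-10,"wx":0,"wy":0,"wz":0},{"claw":15,"dx":0,"dy":0,"dz":-25,"wx":0,"wy":0,"wz":0},{"claw":15,"dx":0,"dy":0,"dz":-50,"wx":0,"wy":0,"wz":0},{"claw":15,"dx":0,"dy":0,"dz":-85,"wx":0,"wy":0,"wz":0},{"claw":15,"dx":0,"dy":0,"dz":-120,"wx":0,"wy":0,"wz":0},{"claw":15,"dx":0,"dy":0,"dz":-140,"wx":0,"wy":0,"wz":0},{"claw":15,"dx":0,"dy":0,"dz":-140,"wx":0,"wy":0,"wz":0}], newtons=50)

```text
t: 5.37
position: [0.5362, 0.2369, 0.2243]
orientation: [-3.133, -0.181, -0.015]
contact_force: [1.5, 0.9, -0.5]
grip_width: 0.023
grip_force: 49.3
```

Run:
```python
from h import *
s,p,R=state();print(s['t'],p,s['contact_force'],s['torque'],s['grip_width'],s['grip_force'])
# view module in hand
P=params('wrist');a=bot.camera('wrist');save(a,'m3',(60,100,460,384),1.5)
T=down(np.radians(45.9-90))
print(togo([.5103,-.1849,.24],T),togo([.5103,-.1849,.20],T))
```

```text
5.3667 [0.53618757 0.23692831 0.22427105] [ 1.47426548  0.94937214 -0.49190716] [ 0.00854217 -0.05592388  0.0112529 ] 0.023041955851532476 49.31066036224365
(array([-72.7, 415.6, -20.1]), array([ 2.000e-02, -3.500e-01, -3.929e+01])) (array([-72.9, 415.7,  19.9]), array([ 2.000e-02, -3.500e-01, -3.929e+01]))
```

View pics/m3.png

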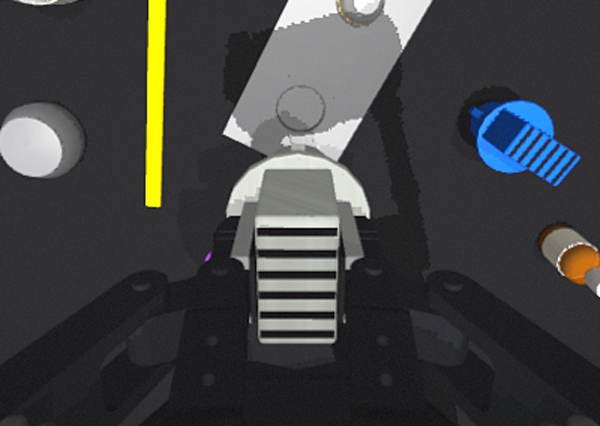

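The module is held straight and clear of the stand. I'll carry it over the socket at that height and turn it to the slot yaw.

Call:
servo_tool(targets=[{"claw":15,"dx":-73,"dy":415,"dz":-20,"wx":0,"wy":0,"wz":-39},{"claw":15,"dx":-73,"dy":415,"dz":-20,"wx":0,"wy":0,"wz":-39},{"claw":15,"dx":-73,"dy":415,"dz":-20,"wx":0,"wy":0,"wz":-39},{"claw":15,"dx":-73,"dy":415,"dz":-20,"wx":0,"wy":0,"wz":-39},{"claw":15,"dx":-73,"dy":415,"dz":-20,"wx":0,"wy":0,"wz":-39},{"claw":15,"dx":-73,"dy":415,"dz":-20,"wx":0,"wy":0,"wz":-39},{"claw":15,"dx":-73,"dy":415,"dz":-20,"wx":0,"wy":0,"wz":-39},{"claw":15,"dx":-73,"dy":415,"dz":-20,"wx":0,"wy":0,"wz":-39},{"claw":15,"dx":-73,"dy":415,"dz":-20,"wx":0,"wy":0,"wz":-39},{"claw":15,"dx":-73,"dy":415,"dz":-20,"wx":0,"wy":0,"wz":-39},{"claw":15,"dx":-73,"dy":415,"dz":-20,"wx":0,"wy":0,"wz":-39},{"claw":15,"dx":-73,"dy":415,"dz":-20,"wx":0,"wy":0,"wz":-39}], newtons=50)

```text
t: 6.42
position: [0.5066, -0.1889, 0.2353]
orientation: [-2.898, -1.21, 0.006]
contact_force: [0.6, -0.1, -2.8]
grip_width: 0.0234
grip_force: 49.7
```

Call:
servo_tool(targets=[{"claw":15,"dx":0,"dy":0,"dz":0,"wx":0,"wy":0,"wz":0},{"claw":15,"dx":0,"dy":0,"dz":0,"wx":0,"wy":0,"wz":0},{"claw":15,"dx":0,"dy":0,"dz":0,"wx":0,"wy":0,"wz":0}], newtons=50)

```text
t: 6.67
position: [0.5078, -0.1836, 0.2363]
orientation: [-2.893, -1.218, 0.003]
contact_force: [-0.6, 0.1, -2.1]
grip_width: 0.0235
grip_force: 49.7
```

Run:
```python
from h import *
s,p,R=state();print(s['t'],p,s['contact_force'],s['torque'],s['joint_pos'])
T=down(np.radians(45.9-90))
print(togo([.5103,-.1849,.20],T))
a=bot.camera('top');P=params('top');b=bot.camera('scene')
S=params('scene');u,v=map(int,w2px(S,np.array([.51,-.185,.13])));
u2,v2=map(int,w2px(P,np.array([.51,-.185,.13])))
save(np.hstack([a[v2-50:v2+50,u2-50:u2+50],b[v-50:v+50,u-50:u+50]]),'s1',None,4)
```

```text
6.6667 [ 0.5077528  -0.18360208  0.23631615] [-0.57791247  0.10353255 -2.13236969] [ 0.03052601 -0.05661121 -0.00581297] [-3.93401407e-01  2.18626896e-02  1.91062454e+00  5.28550855e-04
  1.21192321e+00  3.80116219e-01]
(array([ 0.9,  2.8, 36.3]), array([-0.16,  0.03, -0.23]))
```

Call:
servo_tool(targets=[{"claw":15,"dx":1,"dy":3,"dz":15,"wx":0,"wy":0,"wz":0},{"claw":15,"dx":1,"dy":3,"dz":30,"wx":0,"wy":0,"wz":0},{"claw":15,"dx":1,"dy":3,"dz":42,"wx":0,"wy":0,"wz":0},{"claw":15,"dx":1,"dy":3,"dz":48,"wx":0,"wy":0,"wz":0},{"claw":15,"dx":1,"dy":3,"dz":50,"wx":0,"wy":0,"wz":0},{"claw":15,"dx":1,"dy":3,"dz":50,"wx":0,"wy":0,"wz":0},{"claw":15,"dx":1,"dy":3,"dz":50,"wx":0,"wy":0,"wz":0}], newtons=50)

```text
t: 7.35
position: [0.5116, -0.1864, 0.1883]
orientation: [2.895, 1.218, 0.001]
contact_force: [0.1, -0.0, -2.2]
grip_width: 0.0234
grip_force: 49.8
```

Run:
```python
from h import *
s,p,R=state();print(s['t'],p,s['contact_force'],s['torque'])
T=down(np.radians(45.9-90))
print(togo([.5103,-.1849,.178],T))
a=bot.camera('top');P=params('top');b=bot.camera('scene')
S=params('scene');u,v=map(int,w2px(S,np.array([.51,-.185,.13])));
u2,v2=map(int,w2px(P,np.array([.51,-.185,.13])))
w=bot.camera('wrist')
save(np.hstack([b[v-48:v+48,u-48:u+48],w[176:272,208:304],a[v2-48:v2+48,u2-48:u2+48]]),'s2',None,2.77)
```

```text
7.35 [ 0.51164472 -0.1863775   0.18831765] [ 0.05109701 -0.03951659 -2.16422094] [-0.04358775  0.00783672  0.00167066]
(array([ 0.1, -2. , 10.3]), array([ 0.04, -0.02, -0.28]))
```

View pics/s2.png

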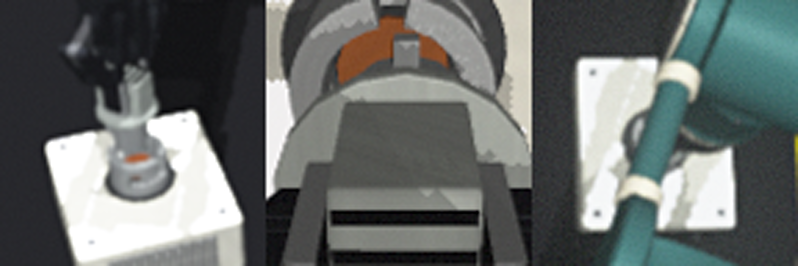

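The wrist panel shows the pin at (405,55), just short of the slot gap at about (393,15). The slot is about 2 mm toward tool -y, which agrees with the measured offset. I'll correct that and lower gently.

Call:
servo_tool(targets=[{"claw":15,"dx":0,"dy":-1.5,"dz":3,"wx":0,"wy":0,"wz":-0.5},{"claw":15,"dx":0,"dy":-1.5,"dz":6,"wx":0,"wy":0,"wz":-0.5},{"claw":15,"dx":0,"dy":-1.5,"dz":8,"wx":0,"wy":0,"wz":-0.5},{"claw":15,"dx":0,"dy":-1.5,"dz":10,"wx":0,"wy":0,"wz":-0.5},{"claw":15,"dx":0,"dy":-1.5,"dz":10,"wx":0,"wy":0,"wz":-0.5}], newtons=50)

```text
t: 7.92
position: [0.51, -0.1851, 0.1773]
orientation: [-2.89, -1.23, 0.0]
contact_force: [-0.3, 0.7, -1.3]
grip_width: 0.0233
grip_force: 50.0
```

Call:
servo_tool(targets=[{"claw":15,"dx":0,"dy":0,"dz":1,"wx":0,"wy":0,"wz":0},{"claw":15,"dx":0,"dy":0,"dz":2,"wx":0,"wy":0,"wz":0},{"claw":15,"dx":0,"dy":0,"dz":3,"wx":0,"wy":0,"wz":0},{"claw":15,"dx":0,"dy":0,"dz":3,"wx":0,"wy":0,"wz":0}], newtons=50)

```text
t: 8.25
position: [0.5104, -0.1849, 0.1747]
orientation: [-2.89, -1.23, -0.001]
contact_force: [1.3, 3.0, -0.1]
grip_width: 0.0231
grip_force: 50.0
```

Call:
servo_tool(targets=[{"claw":15,"dx":0,"dy":0,"dz":1,"wx":0,"wy":0,"wz":0},{"claw":15,"dx":0,"dy":0,"dz":2,"wx":0,"wy":0,"wz":0},{"claw":15,"dx":0,"dy":0,"dz":3,"wx":0,"wy":0,"wz":0},{"claw":15,"dx":0,"dy":0,"dz":3,"wx":0,"wy":0,"wz":0}], newtons=50)

```text
t: 8.58
position: [0.5104, -0.1849, 0.1717]
orientation: [-2.89, -1.23, -0.001]
contact_force: [0.8, 5.2, 0.3]
grip_width: 0.0234
grip_force: 50.2
```

Call:
servo_tool(targets=[{"claw":15,"dx":0,"dy":0,"dz":1,"wx":0,"wy":0,"wz":0},{"claw":15,"dx":0,"dy":0,"dz":2,"wx":0,"wy":0,"wz":0},{"claw":15,"dx":0,"dy":0,"dz":2,"wx":0,"wy":0,"wz":0}], newtons=50)

```text
t: 8.83
position: [0.5106, -0.1849, 0.1709]
orientation: [-2.89, -1.23, -0.002]
contact_force: [-1.0, 6.3, 6.9]
grip_width: 0.0233
grip_force: 51.1
```

Call:
servo_tool(targets=[{"claw":15,"dx":0.5,"dy":-0.5,"dz":-0.5,"wx":0,"wy":0,"wz":0},{"claw":15,"dx":0.7,"dy":-0.7,"dz":-0.5,"wx":0,"wy":0,"wz":-1},{"claw":15,"dx":0.7,"dy":-0.7,"dz":-0.5,"wx":0,"wy":0,"wz":-2},{"claw":15,"dx":0.7,"dy":-0.7,"dz":-0.5,"wx":0,"wy":0,"wz":-2}], newtons=50)

```text
t: 9.17
position: [0.5102, -0.1846, 0.1707]
orientation: [2.868, 1.282, -0.0]
contact_force: [-1.2, 3.6, 5.5]
grip_width: 0.0237
grip_force: 50.7
```

Call:
servo_tool(targets=[{"claw":15,"dx":0,"dy":0,"dz":0.5,"wx":0,"wy":0,"wz":0},{"claw":15,"dx":0,"dy":0,"dz":0.5,"wx":0,"wy":0,"wz":0}], newtons=50)

```text
t: 9.33
position: [0.5103, -0.1846, 0.1705]
orientation: [2.868, 1.281, 0.0]
contact_force: [-1.3, 4.7, 6.8]
grip_width: 0.0235
grip_force: 51.1
```

Call:
servo_tool(targets=[{"claw":15,"dx":0.7,"dy":-0.7,"dz":-0.5,"wx":0,"wy":0,"wz":0},{"claw":15,"dx":1.1,"dy":-1.1,"dz":-0.5,"wx":0,"wy":0,"wz":0},{"claw":15,"dx":1.1,"dy":-1.1,"dz":0,"wx":0,"wy":0,"wz":0}], newtons=50)

```text
t: 9.58
position: [0.5101, -0.1835, 0.1697]
orientation: [2.867, 1.28, -0.001]
contact_force: [0.3, -1.4, -0.2]
grip_width: 0.0235
grip_force: 49.8
```

Call:
servo_tool(targets=[{"claw":15,"dx":0,"dy":0,"dz":0.3,"wx":0,"wy":0,"wz":1},{"claw":15,"dx":0,"dy":0,"dz":0.3,"wx":0,"wy":0,"wz":2},{"claw":15,"dx":0,"dy":0,"dz":0.3,"wx":0,"wy":0,"wz":2}], newtons=50)

```text
t: 9.83
position: [0.5098, -0.183, 0.1688]
orientation: [-2.891, -1.228, 0.001]
contact_force: [0.4, -0.7, -1.6]
grip_width: 0.0232
grip_force: 49.7
```

Contact eased and z dropped below rim rest, so the pins are entering the slots. I'll go on down gently.

Call:
servo_tool(targets=[{"claw":15,"dx":0,"dy":0,"dz":1,"wx":0,"wy":0,"wz":0},{"claw":15,"dx":0,"dy":0,"dz":2,"wx":0,"wy":0,"wz":0},{"claw":15,"dx":0,"dy":0,"dz":2,"wx":0,"wy":0,"wz":0}], newtons=50)

```text
t: 10.08
position: [0.51, -0.1828, 0.1671]
orientation: [-2.891, -1.23, 0.0]
contact_force: [0.9, -0.5, -1.7]
grip_width: 0.0233
grip_force: 49.8
```

Call:
servo_tool(targets=[{"claw":15,"dx":0,"dy":0,"dz":1,"wx":0,"wy":0,"wz":0},{"claw":15,"dx":0,"dy":0,"dz":2,"wx":0,"wy":0,"wz":0},{"claw":15,"dx":0,"dy":0,"dz":2,"wx":0,"wy":0,"wz":0}], newtons=50)

```text
t: 10.33
position: [0.5101, -0.1828, 0.1653]
orientation: [-2.891, -1.23, 0.0]
contact_force: [0.5, -0.7, -2.0]
grip_width: 0.0233
grip_force: 49.8
```

Call:
servo_tool(targets=[{"claw":15,"dx":0,"dy":0,"dz":1,"wx":0,"wy":0,"wz":0},{"claw":15,"dx":0,"dy":0,"dz":2,"wx":0,"wy":0,"wz":0},{"claw":15,"dx":0,"dy":0,"dz":3,"wx":0,"wy":0,"wz":0},{"claw":15,"dx":0,"dy":0,"dz":3,"wx":0,"wy":0,"wz":0}], newtons=50)

```text
t: 10.67
position: [0.5102, -0.1828, 0.1628]
orientation: [-2.891, -1.23, -0.0]
contact_force: [-1.5, 0.0, 1.8]
grip_width: 0.023
grip_force: 50.2
```

Call:
servo_tool(targets=[{"claw":15,"dx":0,"dy":0,"dz":1,"wx":0,"wy":0,"wz":0},{"claw":15,"dx":0,"dy":0,"dz":2,"wx":0,"wy":0,"wz":0},{"claw":15,"dx":0,"dy":0,"dz":3,"wx":0,"wy":0,"wz":0},{"claw":15,"dx":0,"dy":0,"dz":3,"wx":0,"wy":0,"wz":0}], newtons=50)

```text
t: 11.0
position: [0.5102, -0.1828, 0.1597]
orientation: [2.891, 1.23, 0.0]
contact_force: [-1.3, 0.0, 3.4]
grip_width: 0.0234
grip_force: 50.6
```

Call:
servo_tool(targets=[{"claw":15,"dx":0,"dy":0,"dz":1.5,"wx":0,"wy":0,"wz":0},{"claw":15,"dx":0,"dy":0,"dz":3,"wx":0,"wy":0,"wz":0},{"claw":15,"dx":0,"dy":0,"dz":4.5,"wx":0,"wy":0,"wz":0},{"claw":15,"dx":0,"dy":0,"dz":6,"wx":0,"wy":0,"wz":0},{"claw":15,"dx":0,"dy":0,"dz":6,"wx":0,"wy":0,"wz":0}], newtons=50)

```text
t: 11.42
position: [0.5102, -0.1829, 0.1539]
orientation: [2.891, 1.23, 0.0]
contact_force: [-2.1, 0.1, 6.3]
grip_width: 0.0237
grip_force: 51.0
```

Call:
servo_tool(targets=[{"claw":15,"dx":0,"dy":0,"dz":1,"wx":0,"wy":0,"wz":0},{"claw":15,"dx":0,"dy":0,"dz":2,"wx":0,"wy":0,"wz":0},{"claw":15,"dx":0,"dy":0,"dz":2,"wx":0,"wy":0,"wz":0}], newtons=50)

```text
t: 11.67
position: [0.5103, -0.1829, 0.1522]
orientation: [2.891, 1.23, 0.0]
contact_force: [-2.9, 2.0, 8.9]
grip_width: 0.0234
grip_force: 51.1
```

Call:
servo_tool(targets=[{"claw":15,"dx":0,"dy":0,"dz":0.5,"wx":0,"wy":0,"wz":0},{"claw":15,"dx":0,"dy":0,"dz":1,"wx":0,"wy":0,"wz":0},{"claw":15,"dx":0,"dy":0,"dz":1,"wx":0,"wy":0,"wz":0}], newtons=50)

```text
t: 11.92
position: [0.5103, -0.1829, 0.1514]
orientation: [2.891, 1.23, 0.0]
contact_force: [-2.8, 0.8, 8.7]
grip_width: 0.0234
grip_force: 51.3
```

Call:
servo_tool(targets=[{"claw":15,"dx":0,"dy":0,"dz":0,"wx":0,"wy":0,"wz":3},{"claw":15,"dx":0,"dy":0,"dz":0,"wx":0,"wy":0,"wz":6},{"claw":15,"dx":0,"dy":0,"dz":0,"wx":0,"wy":0,"wz":8},{"claw":15,"dx":0,"dy":0,"dz":0,"wx":0,"wy":0,"wz":8}], newtons=50)

```text
t: 12.25
position: [0.5109, -0.1833, 0.1518]
orientation: [2.969, 1.023, 0.002]
contact_force: [-1.7, -0.0, 8.7]
grip_width: 0.0233
grip_force: 51.2
```

```bash
cat > st.py <<'E'
from h import *
s,p,R=state();m=R.as_matrix()
print(round(s['t'],2),p.round(4),np.round(s['contact_force'],1),np.round(s['torque'],2),'yawx',np.degrees(np.arctan2(m[1,0],m[0,0])).round(1),'tilt',np.round(m[:2,2],3),s['grip_width'])
E
python3 st.py
```

```text
12.25 [ 0.5109 -0.1833  0.1518] [-1.7 -0.   8.7] [0.13 0.47 0.04] yawx 38.0 tilt [ 0.002 -0.001] 0.023312301289385252
```

The pins have turned 8° with almost no torque, so they are in the channel. I'll go on twisting.

Call:
servo_tool(targets=[{"claw":15,"dx":0,"dy":0,"dz":0,"wx":0,"wy":0,"wz":4},{"claw":15,"dx":0,"dy":0,"dz":0,"wx":0,"wy":0,"wz":8},{"claw":15,"dx":0,"dy":0,"dz":0,"wx":0,"wy":0,"wz":12},{"claw":15,"dx":0,"dy":0,"dz":0,"wx":0,"wy":0,"wz":16},{"claw":15,"dx":0,"dy":0,"dz":0,"wx":0,"wy":0,"wz":20},{"claw":15,"dx":0,"dy":0,"dz":0,"wx":0,"wy":0,"wz":20}], newtons=50)

```text
t: 12.75
position: [0.5113, -0.1836, 0.1519]
orientation: [3.101, 0.489, 0.004]
contact_force: [-1.3, -0.3, 7.7]
grip_width: 0.0232
grip_force: 51.1
```

```bash
python3 st.py
```

```text
12.75 [ 0.5113 -0.1836  0.1519] [-1.3 -0.3  7.7] [-0.12  0.22 -0.04] yawx 17.9 tilt [ 0.003 -0.002] 0.02322666327789128
```

Call:
servo_tool(targets=[{"claw":15,"dx":0,"dy":0,"dz":0.4,"wx":0,"wy":0,"wz":4},{"claw":15,"dx":0,"dy":0,"dz":0.4,"wx":0,"wy":0,"wz":8},{"claw":15,"dx":0,"dy":0,"dz":0.4,"wx":0,"wy":0,"wz":12},{"claw":15,"dx":0,"dy":0,"dz":0.4,"wx":0,"wy":0,"wz":16},{"claw":15,"dx":0,"dy":0,"dz":0.4,"wx":0,"wy":0,"wz":20},{"claw":15,"dx":0,"dy":0,"dz":0.4,"wx":0,"wy":0,"wz":20}], newtons=50)

```text
t: 13.25
position: [0.5115, -0.1837, 0.1517]
orientation: [3.139, -0.056, 0.005]
contact_force: [-0.3, -0.3, 8.3]
grip_width: 0.0233
grip_force: 51.2
```

```bash
python3 st.py
```

```text
13.25 [ 0.5115 -0.1837  0.1517] [-0.3 -0.3  8.3] [ 0.01  0.26 -0.04] yawx -2.1 tilt [ 0.003 -0.002] 0.02332580166303237
```

Call:
servo_tool(targets=[{"claw":15,"dx":0,"dy":0,"dz":0,"wx":0,"wy":0,"wz":4},{"claw":15,"dx":0,"dy":0,"dz":0,"wx":0,"wy":0,"wz":8},{"claw":15,"dx":0,"dy":0,"dz":0,"wx":0,"wy":0,"wz":12},{"claw":15,"dx":0,"dy":0,"dz":0,"wx":0,"wy":0,"wz":12}], newtons=50)

```text
t: 13.58
position: [0.5115, -0.1837, 0.1518]
orientation: [3.117, -0.384, 0.006]
contact_force: [-2.1, 0.1, 7.9]
grip_width: 0.0233
grip_force: 51.2
```

```bash
python3 st.py
```

```text
13.58 [ 0.5115 -0.1837  0.1518] [-2.1  0.1  7.9] [ 0.02  0.25 -0.04] yawx -14.1 tilt [ 0.003 -0.002] 0.023333557918316143
```

Call:
servo_tool(targets=[{"claw":15,"dx":0,"dy":0,"dz":0,"wx":0,"wy":0,"wz":2},{"claw":15,"dx":0,"dy":0,"dz":0,"wx":0,"wy":0,"wz":4},{"claw":15,"dx":0,"dy":0,"dz":0,"wx":0,"wy":0,"wz":4}], newtons=50)

```text
t: 13.83
position: [0.5115, -0.1837, 0.1517]
orientation: [3.102, -0.491, 0.006]
contact_force: [-0.7, -1.1, 8.7]
grip_width: 0.0231
grip_force: 51.2
```

```bash
python3 st.py
```

```text
13.83 [ 0.5115 -0.1837  0.1517] [-0.7 -1.1  8.7] [0.02 0.2  0.  ] yawx -18.0 tilt [ 0.003 -0.002] 0.023065159030842598
```

Call:
servo_tool(targets=[{"claw":15,"dx":0,"dy":0,"dz":0,"wx":0,"wy":0,"wz":1},{"claw":15,"dx":0,"dy":0,"dz":0,"wx":0,"wy":0,"wz":1.5},{"claw":15,"dx":0,"dy":0,"dz":0,"wx":0,"wy":0,"wz":1.5}], newtons=50)

```text
t: 14.08
position: [0.5115, -0.1837, 0.1518]
orientation: [3.095, -0.529, 0.006]
contact_force: [-0.3, -0.7, 7.9]
grip_width: 0.0236
grip_force: 51.2
```

```bash
python3 st.py
```

```text
14.08 [ 0.5115 -0.1837  0.1518] [-0.3 -0.7  7.9] [-0.02  0.21  0.05] yawx -19.4 tilt [ 0.003 -0.002] 0.02364485482801728
```

Call:
servo_tool(targets=[{"claw":15,"dx":0,"dy":0,"dz":0,"wx":0,"wy":0,"wz":1},{"claw":15,"dx":0,"dy":0,"dz":0,"wx":0,"wy":0,"wz":1}], newtons=50)

```text
t: 14.25
position: [0.5114, -0.1839, 0.1517]
orientation: [3.09, -0.556, 0.005]
contact_force: [-1.4, -0.8, 8.6]
grip_width: 0.0231
grip_force: 51.2
```

```bash
python3 st.py
```

```text
14.25 [ 0.5114 -0.1839  0.1517] [-1.4 -0.8  8.6] [-0.17  0.29  0.04] yawx -20.4 tilt [ 0.003 -0.002] 0.0231287609282512
```

Call:
servo_tool(targets=[{"claw":15,"dx":0,"dy":0,"dz":0,"wx":0,"wy":0,"wz":1},{"claw":15,"dx":0,"dy":0,"dz":0,"wx":0,"wy":0,"wz":1.5},{"claw":15,"dx":0,"dy":0,"dz":0,"wx":0,"wy":0,"wz":1.5}], newtons=50)

```text
t: 14.5
position: [0.5114, -0.184, 0.1518]
orientation: [3.083, -0.595, 0.005]
contact_force: [-0.8, -1.9, 8.7]
grip_width: 0.0235
grip_force: 51.3
```

```bash
python3 st.py
```

```text
14.5 [ 0.5114 -0.184   0.1518] [-0.8 -1.9  8.7] [-0.22  0.33  0.33] yawx -21.9 tilt [ 0.003 -0.003] 0.02345892701654489
```

Call:
servo_tool(targets=[{"claw":15,"dx":0,"dy":0,"dz":0,"wx":0,"wy":0,"wz":1},{"claw":15,"dx":0,"dy":0,"dz":0,"wx":0,"wy":0,"wz":1}], newtons=50)

```text
t: 14.67
position: [0.5113, -0.1841, 0.1518]
orientation: [3.077, -0.621, 0.005]
contact_force: [-1.1, -1.4, 8.9]
grip_width: 0.0232
grip_force: 51.4
```

```bash
python3 st.py
```

```text
14.67 [ 0.5113 -0.1841  0.1518] [-1.1 -1.4  8.9] [-0.32  0.31  0.61] yawx -22.8 tilt [ 0.003 -0.003] 0.02320886676769067
```

Torque rises to 0.6 N m at yaw −22°, so that is the end wall. I'll back off to the notch's middle (about −18.7°) and let it rise with the spring.

Call:
servo_tool(targets=[{"claw":15,"dx":0,"dy":0,"dz":0,"wx":0,"wy":0,"wz":-2},{"claw":15,"dx":0,"dy":0,"dz":0,"wx":0,"wy":0,"wz":-3.8},{"claw":15,"dx":0,"dy":0,"dz":0,"wx":0,"wy":0,"wz":-3.8},{"claw":15,"dx":0,"dy":0,"dz":-1,"wx":0,"wy":0,"wz":-3.8},{"claw":15,"dx":0,"dy":0,"dz":-2,"wx":0,"wy":0,"wz":-3.8},{"claw":15,"dx":0,"dy":0,"dz":-2,"wx":0,"wy":0,"wz":-3.8}], newtons=50)

```text
t: 15.17
position: [0.5115, -0.1839, 0.1538]
orientation: [3.096, -0.52, 0.006]
contact_force: [-0.8, -0.9, 8.2]
grip_width: 0.0229
grip_force: 51.1
```

```bash
python3 st.py
```

```text
15.17 [ 0.5115 -0.1839  0.1538] [-0.8 -0.9  8.2] [-0.2   0.18  0.02] yawx -19.1 tilt [ 0.003 -0.002] 0.022929220260087098
```

Call:
servo_tool(targets=[{"claw":15,"dx":0,"dy":0,"dz":-1,"wx":0,"wy":0,"wz":0},{"claw":15,"dx":0,"dy":0,"dz":-2,"wx":0,"wy":0,"wz":0},{"claw":15,"dx":0,"dy":0,"dz":-2,"wx":0,"wy":0,"wz":0}], newtons=50)

```text
t: 15.42
position: [0.5115, -0.1839, 0.1556]
orientation: [3.096, -0.521, 0.006]
contact_force: [-0.6, -1.4, 6.3]
grip_width: 0.0233
grip_force: 50.9
```

```bash
python3 st.py
```

```text
15.42 [ 0.5115 -0.1839  0.1556] [-0.6 -1.4  6.3] [-0.26  0.11 -0.06] yawx -19.1 tilt [ 0.003 -0.002] 0.023251891611426337
```

Call:
servo_tool(targets=[{"claw":15,"dx":0,"dy":0,"dz":-0.7,"wx":0,"wy":0,"wz":0},{"claw":15,"dx":0,"dy":0,"dz":-1.3,"wx":0,"wy":0,"wz":0},{"claw":15,"dx":0,"dy":0,"dz":-1.3,"wx":0,"wy":0,"wz":0}], newtons=50)

```text
t: 15.67
position: [0.5115, -0.1838, 0.1567]
orientation: [3.097, -0.52, 0.006]
contact_force: [0.8, -1.2, 6.4]
grip_width: 0.0234
grip_force: 50.8
```

Call:
servo_tool(targets=[{"claw":15,"dx":0,"dy":0,"dz":-0.5,"wx":0,"wy":0,"wz":0},{"claw":15,"dx":0,"dy":0,"dz":-0.5,"wx":0,"wy":0,"wz":0}], newtons=50)

```text
t: 15.83
position: [0.5114, -0.1838, 0.1568]
orientation: [3.097, -0.521, 0.005]
contact_force: [0.7, -1.8, 4.8]
grip_width: 0.0234
grip_force: 50.6
```

```bash
python3 st.py
```

```text
15.83 [ 0.5114 -0.1838  0.1568] [ 0.7 -1.8  4.8] [-0.44 -0.13  0.05] yawx -19.1 tilt [ 0.003 -0.002] 0.02343981304451212
```

Call:
servo_tool(targets=[{"claw":15,"dx":0,"dy":0,"dz":-0.5,"wx":0,"wy":0,"wz":0},{"claw":15,"dx":0,"dy":0,"dz":-0.7,"wx":0,"wy":0,"wz":0},{"claw":15,"dx":0,"dy":0,"dz":-0.7,"wx":0,"wy":0,"wz":0}], newtons=50)

```text
t: 16.08
position: [0.5113, -0.1837, 0.1569]
orientation: [3.097, -0.521, 0.005]
contact_force: [2.8, -3.1, 1.9]
grip_width: 0.0234
grip_force: 50.1
```

```bash
python3 st.py
```

```text
16.08 [ 0.5113 -0.1837  0.1569] [ 2.8 -3.1  1.9] [-0.82 -0.73  0.03] yawx -19.1 tilt [ 0.003 -0.002] 0.023352293619358554
```

The rise stops at z = 0.157, which matches the locked height (underside 24 mm below the rim). I'll release it.

Call:
servo_tool(targets=[{"claw":24,"dx":0,"dy":0,"dz":0,"wx":0,"wy":0,"wz":0},{"claw":30,"dx":0,"dy":0,"dz":0,"wx":0,"wy":0,"wz":0},{"claw":40,"dx":0,"dy":0,"dz":0,"wx":0,"wy":0,"wz":0},{"claw":55,"dx":0,"dy":0,"dz":0,"wx":0,"wy":0,"wz":0},{"claw":55,"dx":0,"dy":0,"dz":0,"wx":0,"wy":0,"wz":0},{"claw":55,"dx":0,"dy":0,"dz":0,"wx":0,"wy":0,"wz":0}], newtons=20)

```text
t: 16.58
position: [0.5095, -0.1824, 0.156]
orientation: [-3.098, 0.521, 0.002]
contact_force: [0.1, 0.3, 0.5]
grip_width: 0.0549
grip_force: 0.0
```

Call:
servo_tool(targets=[{"claw":55,"dx":0,"dy":0,"dz":-10,"wx":0,"wy":0,"wz":0},{"claw":55,"dx":0,"dy":0,"dz":-25,"wx":0,"wy":0,"wz":0},{"claw":55,"dx":0,"dy":0,"dz":-50,"wx":0,"wy":0,"wz":0},{"claw":55,"dx":0,"dy":0,"dz":-80,"wx":0,"wy":0,"wz":0},{"claw":55,"dx":0,"dy":0,"dz":-100,"wx":0,"wy":0,"wz":0},{"claw":55,"dx":0,"dy":0,"dz":-100,"wx":0,"wy":0,"wz":0}], newtons=20)

```text
t: 17.08
position: [0.513, -0.184, 0.2634]
orientation: [3.096, -0.521, 0.016]
contact_force: [0.7, 1.2, 0.4]
grip_width: 0.0552
grip_force: 0.0
```

Run:
```python
from h import *
exec(open('st.py').read())
w=bot.camera('wrist');P=params('wrist');b=bot.camera('scene');S=params('scene')
u,v=map(int,w2px(S,np.array([.51,-.183,.12])))
print([(np.round(r['position'],4),round(r['score'],2)) for r in bot.mark_of('module','wrist')[:2]])
r=rect(w,P,(.5115,-.183),.168,.045,400)
save(np.hstack([r,cv2.resize(b[v-50:v+50,u-50:u+50],(400,400))]),'f1')
```

```text
17.08 [ 0.513  -0.184   0.2634] [0.7 1.2 0.4] [-0.   -0.04 -0.03] yawx -19.1 tilt [ 0.01  -0.004] 0.055184819225267155
[(array([ 0.5142, -0.1846,  0.0842]), 0.76), (array([ 4.154e-01,  1.805e-01, -4.000e-04]), 0.65)]
```

View pics/f1.png

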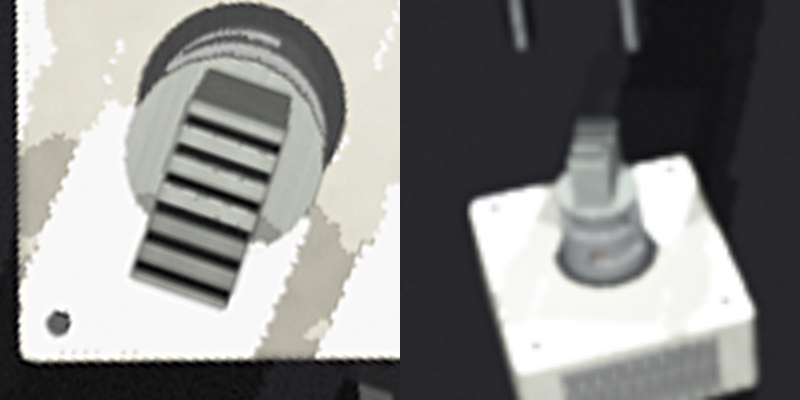

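The module stands upright in the collar. Its block lies at about −18.4° yaw, which is the notch angle, and its underside measures about 0.084 m against the expected 0.086 m. The gripper is clear at the top of the scene panel.

```bash
python3 -c "
from bench import bot
print(bot.close_job())"
```

```text
the job is handed in; nothing more can be done
None
```

The lamp module is locked upright in the bayonet socket: twisted clockwise to the end wall, risen into its notch and released. The job was handed in after about 17 s of robot time; `close_job` returned no verdict.

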